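Load a channel bracket into the stamping jig

ROBOT

A 6-joint arm with a two-finger parallel gripper is mounted at the origin on a cart in front of the work surface, level with it; the furniture and walls round the work are solid. World frame = base frame: x ahead of the robot, y to its left, z up, the work surface at z = 0. Lengths are in mm, angles in rad, forces in N, time in s.
With the tool pointing down it reaches from about 400 to 925 mm from the base axis. Payload 12.5 kg.
Tool frame: the origin (TCP) lies at the very end of the fingers, on their centre line; the grasp point (between the pads) lies 19 mm behind it; z points along the fingers, y is the direction in which the jaws open and shut (so a half turn about z gives the same grasp; the last joint's range is limited). The gripper opens to 95 mm and grips with 3 to 60 N. Pads are 20 mm wide; open, the fingers measure 119 mm over their backs; the gripper's body (75 mm by 180 mm) begins 59 mm behind the grasp point.
Start: joints at [-1.391, 0.491, 1.559, -0, 1.092, -0.106], TCP at [176.226, -599.659, 214.661] pointing down, gripper open.
Joint ranges: [-3.1, 3.1], [-0.84, 2.19], [0.05, 2.79], [-1.13, 4.28], [0.06, 2.93], [-2.69, 2.69]. Speed limits (rad/s): [2.22, 2.22, 2.79, 3.14, 3.14, 3.14].

INTERFACE

Orientations are given as [roll, pitch, yaw] about the fixed x, y, z axes, in that order (R = Rz(yaw) Ry(pitch) Rx(roll)).
In Python, from cell import env gives the robot as it stands.
- The arm moves only by the shell command python3 -m pendant 'ROWS'. ROWS is JSON, a list that holds one entry, the list of rows, each a list of 5 numbers: the opening, from 0 (shut) to 1 (fully open), then the shift along the tool's x, y, z in m, then the turn about the tool's z in rad. A call has exactly 8 rows; each row is the pose to reach, as a shift and turn from the pose commanded when the call began, along the tool's axes at that moment; what a row does not reach only later rows make up. A row lasts 1/10 s, in which the tool goes at most 50 mm and 8.59 degrees, less where a joint would pass 70% of its speed; a pose out of reach is approached as far as the arm can. A call with a gripper value outside its range is refused whole. The fingers move at their own pace and stop on an object; the grip force is fixed at half the most. Time passes only in rows, so rows that repeat a pose let the fingers close, or fill a call up. It gives the time, the measured TCP pose, the force and the opening at its end, in the units of the state.
- env.state(): the state, without advancing time (a new reading comes with each control period).
- env.read_camera(name): name is "scene" or "top"; returns a dict with "image" (400x640x3 uint8, blue, green, red), "range_z" (400x640 float32, mm along the optical axis (not along the pixel's ray), 0 where there is no reading), "fx", "fy", "cx", "cy" (pixels), "rvec" (rotation vector, rad) and "tvec" (3), from world to camera coordinates, as OpenCV has them. Camera axes: x right, y down, z forward; pixel columns grow to the right and rows downward; lengths in mm; the calibration is good to about 2 mm. A picture is of the moment at which its call begins.
- env.job_done(): hands the job in, once; it reports no verdict.
The state is a dict: "t": time; "joints": joint angles; "qvel": joint speeds; "tau": joint torques, N m; "eef_pos": TCP position; "tcp_rot": TCP orientation; "ft_force": force on the tool from outside, world axes, zero at the start; "moment": the same for the moment, N m; "opening": opening from 0.0 (shut) to 1.0 (fully open).
Only numpy, scipy, OpenCV 4.12 (cv2) and the standard library are available. Lean on these libraries where they do the work, as an engineer would, in place of code of your own. Each camera call takes 0.05 s, during which the arm holds its last target. There are 200 camera calls.

TASK

The narrower of the two steel channel brackets is due to have its number stamped: load it into the stamping jig, legs down so that it straddles the anvil, and slide it in under the two sprung clips until it is home against the stop and both clips have snapped down behind it. Leave the wider bracket and the tools lying about undisturbed, and take your hand away when it is loaded.

Things in the scene. Friction and masses are not known exactly. Their poses are not given: they have to be found in the camera images.
- bracket: The narrower channel bracket, bare steel U section: 84 mm long (x), 64 wide over the legs (y), 24 deep (z), 4 thick, 0.2 to 0.35 kg, the same end for end. Its web is the +z face; the legs on both long edges point to -z. Origin midway between the legs' free edges. It starts lying on its side on one leg, its +y up, 64 mm tall, web upright, open side facing its -z, at any yaw.
- bracket_web (a point): Middle of the outer face of the narrow bracket's web, 24 mm along +z from its origin (two 11 mm holes lie on the web's long centre line). Its centre of mass is 7 mm inside. On its side, pushed here near the top (48 mm up or more), it tips instead of sliding and falls legs down, over the free edge of the leg it lies on; toward the web it falls more easily, but ends legs up.
- wide_bracket: The other channel bracket, bare steel, 82 mm wide instead of 64 (84 long, 24 deep): too wide for the jig. Origin and axes as for the narrow one. Also starts on its side (+y up), 82 mm tall, at any yaw; the two brackets' places are swapped at random. Leave it (less than 30 mm).
- jig: The stamping jig, dark steel, bolted to the bench; its place and yaw vary. +x: the way the bracket slides in, z up; origin on the bench under the middle of the seated bracket. Two side rails 18 mm tall, inner faces at y = +-33.5 mm, from x = -60 to 42; low feet (5 mm, bolt heads to 13 mm) out to y = +-62.5. Seated, the bracket's origin lies on the jig's.
- jig_mouth (a point): Point on the bench on the jig's centre line, x = -85 mm in its frame, between the outer ends of the rails, which splay outward there by 25 degrees (rail ends 18 mm tall, inner edges at y = +-46, outer to +-54 mm). The bench in front of it is flat.
- jig_anvil (a point): Middle of the anvil's top, 20 mm above the bench, x = 14 mm in the jig's frame. The anvil, 52 mm wide, runs from x = -13 to the stop at 42 mm and goes between the bracket's legs (56 mm apart); before it a 48 mm wide nose with a ramp, 15 mm high at x = -28, rising to 20 at x = -13. The web slides over its top, the legs on the bench.
- jig_stop (a point): Top middle of the face of the stop block, x = 42 mm in the jig's frame, 32 mm above the bench. The bracket's front end meets this face when home.
- clip_left (a joint): Angle (rad) of the sprung clip on the jig's +y side: 0 down (rest), about 0.1 while it rides on the web. A bright steel blade 12 mm wide along x, from y = 23 to 35 mm in the jig's frame, pivoting at x = 12, z = 31 mm. Its toe is turned up (15 degrees, tip at x = -76, z = 28 mm), so the bracket's front end lifts it; that takes 1 to 2 N a clip.
- clip_right (a joint): The same for the clip on the jig's -y side (y = -23 to -35 mm). Between the clips a lane 46 mm wide is free to push through, up to the rear end of the seated bracket (x = -42 mm).
- clip_left_nose (a point): Foot of the left clip's upright shoulder, 18 mm above the bench when down, x = -45 mm in the jig's frame. It drops behind the bracket's rear end, just before the bracket meets the stop.
- clip_right_nose (a point): The same for the right clip. Pushing the bracket home takes less than 15 N.
- hex_key: Bystander: black 8 mm hex key, 37x114x7 mm, lying flat. Leave it (less than 30 mm).
- tape_measure: Bystander: yellow tape measure, 64x79x32 mm. Leave it (less than 30 mm).
- dye_bottle: Bystander: squeeze bottle with a black nozzle, 42 mm across, 129 mm tall, standing. Leave it standing (less than 30 mm).
- centre_punch: Bystander: green centre punch, 24x122x21 mm, lying. Leave it (less than 30 mm).
- calliper: Bystander: vernier calliper, 55x216x11 mm, lying. Leave it (less than 30 mm).
- marker: Bystander: paint marker, 13x142x13 mm, lying. Leave it (less than 30 mm).
- angle_piece: Bystander: offcut of steel angle, 99x42x42 mm, one flange upright. Leave it (less than 30 mm).
- nut: Bystander: hexagon nut, 26x30x13 mm, lying flat. Leave it (less than 30 mm).
Mind the look-alikes: they are no part of the job. Leave any brown look-alike of the bracket alone.

How it is judged:
By the outcome, as a careful person would: the job done as asked, in the order asked, and still so for the second after the job is handed in, with the robot touching nothing.
It also fails if it takes over 61 s, if anything falls off the work surface, if the arm or the gripper's body presses on something with over 40 N, if the wrist force passes 120 N, or if a joint passes its speed limit or range.

## Working session

There is one attempt and no reset: what is moved stays moved. The work goes in short steps, Python scripts to look and compute and a shell command to move; the robot and the scene stay as the last step left them, time stands still between calls to the robot, and variables do not carry over. Pictures are saved under pics/ and viewed, about 8 in all and at most 12, crops included, and the job is handed in when it is done.

```bash
mkdir -p pics; ls; cat > h.py <<'E'
import numpy as np, cv2
from cell import env
def cam(n, save=None):
    c=env.read_camera(n)
    if save: cv2.imwrite('pics/'+save,c['image'])
    R=cv2.Rodrigues(np.array(c['rvec'],float))[0]; t=np.array(c['tvec'],float).ravel()
    z=c['range_z'].astype(float); v,u=np.mgrid[0:400,0:640]
    P=np.stack([(u-c['cx'])/c['fx']*z,(v-c['cy'])/c['fy']*z,z],-1)
    W=(P-t)@R; W[z<=0]=np.nan
    c.update(R=R,t=t,W=W); return c
def ray(c,u,v,h):
    d=np.array([(u-c['cx'])/c['fx'],(v-c['cy'])/c['fy'],1])@c['R']; o=-c['R'].T@c['t']
    return o+d*(h-o[2])/d[2]
E
python3 - <<'E'
from h import *
s=env.state(); print(s)
for n in('scene','top'):
    c=cam(n,n+'0.png'); print(n,c['fx'],-c['R'].T@c['t'],c['R'][2])
    np.save(n+'0.npy',c['W'])
E
```

```text
pics
{'t': 0.0, 'joints': array([-1.39061004e+00,  4.91552388e-01,  1.55945807e+00, -8.25083932e-06,
        1.09168227e+00, -1.05602927e-01]), 'qvel': array([-0.00105019,  0.00040476,  0.00217733,  0.00062175, -0.00135518,
       -0.00061095]), 'tau': array([-2.70351984e-04, -6.12632990e+01, -2.58179820e+01,  6.92579267e-02,
        4.82131785e-02, -8.22820152e-05]), 'eef_pos': array([ 176.17088978, -599.40307275,  214.06323285]), 'tcp_rot': array([-3.14049794e+00, -1.08677547e-04,  2.85792961e-01]), 'ft_force': array([-0.54942924,  0.31398438,  0.23322248]), 'moment': array([0.01006463, 0.01702839, 0.01787733]), 'opening': 1.0020927894781506}
scene 409.1057968428782 [ 29.53336443 883.97097297 531.51203209] [ 0.46486706 -0.76421145 -0.44707882]
top 376.6832879753995 [ 450.42709224   73.61598712 1213.84323577] [ 0.07424952 -0.015105   -0.99712529]
```

View pics/top0.png

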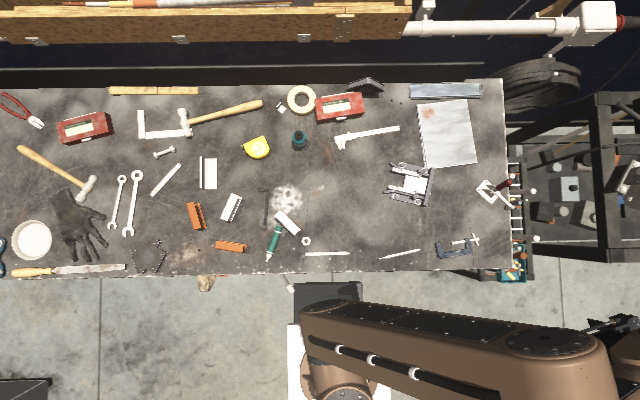

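View pics/scene0.png

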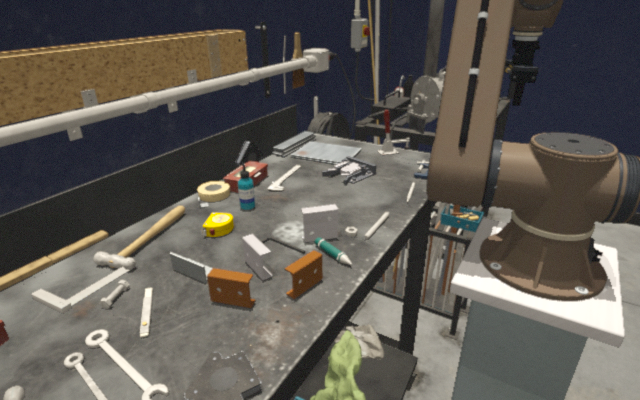

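```bash
python3 - <<'E'
from h import *
a=cv2.imread('pics/top0.png'); b=cv2.imread('pics/scene0.png')
A=cv2.resize(a[145:255,180:320],None,fx=5,fy=5,interpolation=cv2.INTER_CUBIC)[:,:700]
W=np.load('top0.npy')
B=cv2.resize(a[150:215,375:445],None,fx=5,fy=5,interpolation=cv2.INTER_CUBIC)
C=cv2.resize(b[190:310,150:360],None,fx=3,fy=3,interpolation=cv2.INTER_CUBIC)
cv2.imwrite('pics/c1.png',cv2.copyMakeBorder(A,0,0,0,0,0)); 
D=np.zeros((360,1000,3),np.uint8);D[:360,:630]=C;D[:325,640:990]=B;cv2.imwrite('pics/c2.png',cv2.resize(D,(800,288)))
# components with height >12
for (x0,x1,y0,y1) in [(180,320,145,255),(370,450,150,215)]:
  m=np.zeros((400,640),np.uint8); Z=W[...,2]; m[y0:y1,x0:x1]=(Z>14)[y0:y1,x0:x1]
  n,L,S,_=cv2.connectedComponentsWithStats(m)
  for i in range(1,n):
    if S[i,4]<8: continue
    p=W[L==i]; hi=p[p[:,2]>np.percentile(p[:,2],95)-8]
    r=cv2.minAreaRect(hi[:,:2].astype(np.float32))
    print(S[i],'zmax',p[:,2].max().round(1),'med',np.median(p[:,2]).round(1),np.round(r[0],1),np.round(r[1],1),round(r[2],1), np.median([cv2.imread('pics/top0.png')[L==i]],axis=1))
E
```

```text
[242 145  28  14 294] zmax 37.9 med 30.9 [700.6 245.2] [79.6 39.1] 88.5 [[151. 254. 255.]]
[295 145  10   3  24] zmax 51.8 med 34.3 [712.5 109.3] [12.7  0.9] 85.4 [[76.5 76.5 79. ]]
[200 156   5  33 145] zmax 46.2 med 37.4 [636.1 417.5] [98.1  7.2] 0.2 [[151. 163. 172.]]
[221 193  18  28 219] zmax 69.4 med 63.8 [523.5 324.8] [25.  83.6] 65.9 [[254. 255. 255.]]
[186 201  16  29 227] zmax 70.3 med 63.8 [499.  433.9] [83.9 25. ] 16.1 [[ 95. 151. 231.]]
[275 210  25  25 224] zmax 86.4 med 81.7 [471.5 149.2] [81.  23.5] 44.0 [[255. 255. 255.]]
[266 226  16  29 186] zmax 26.8 med 19.1 [416.4 194.2] [20.3 97.5] 69.5 [[137.5 159.  101. ]]
[215 241  30  12 228] zmax 69.2 med 63.8 [402.6 326.1] [83.7 24. ] 79.6 [[103. 160. 235.]]
[384 162  52  44 956] zmax 40.1 med 22.3 [ 592.2 -243.8] [132.  123.5] 75.2 [[219. 227. 236.]]
```

View pics/c1.png

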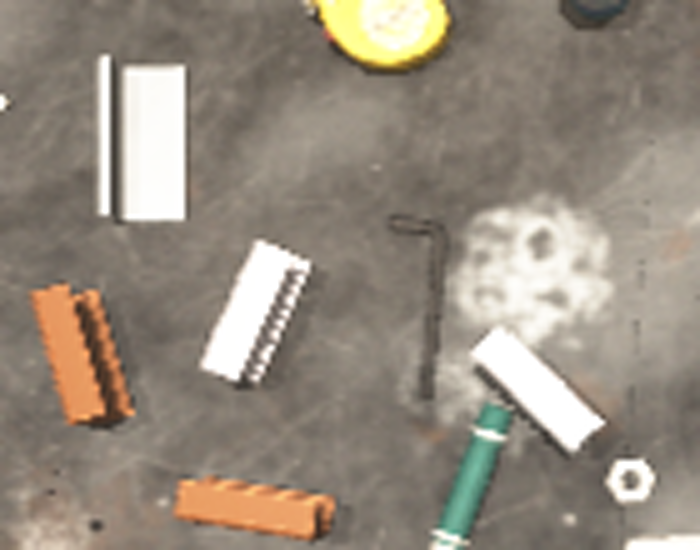

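View pics/c2.png

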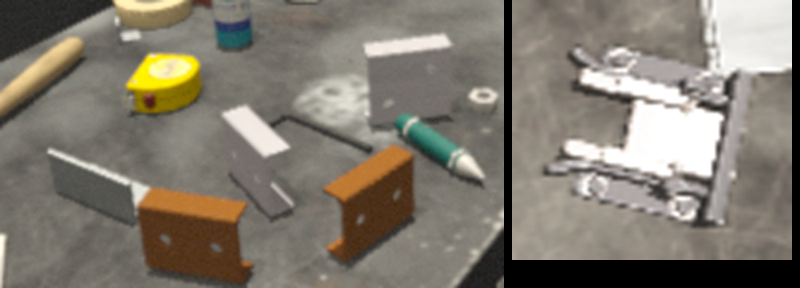

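```bash
python3 - <<'E'
from h import *
T=np.load('top0.npy');S=np.load('scene0.npy')
# bracket: points in its top-rect frame, n=(.408,.913), l=(.913,-.408)
n=np.array([.408,.913]);l=np.array([.913,-.408]);o=np.array([523.5,324.8])
for nm,W in(('top',T),('scene',S)):
    d=W[...,:2]-o; a=d@l; b=d@n; z=W[...,2]
    k=(abs(a)<46)&(abs(b)<30)&(z>3)
    print(nm,k.sum())
    for lo,hi in((3,15),(15,30),(30,45),(45,58),(58,72)):
        q=k&(z>lo)&(z<hi)
        if q.sum(): print(lo,hi,q.sum(),'b',np.histogram(b[q],np.arange(-20,21,4))[0],'a',np.percentile(a[q],[2,98]).round())
# top surface per camera
    q=k&(z>56); r=cv2.minAreaRect(W[q][:,:2].astype(np.float32)); print(np.round(r[0],1),np.round(r[1],1),r[2],z[q].mean())
# jig
for nm,W in(('top',T),('scene',S)):
    z=W[...,2]; d=np.linalg.norm(W[...,:2]-[592,-244],axis=-1)
    for lo,hi in((3,8),(8,14),(14,19),(19,25),(25,34),(34,45)):
        q=(d<110)&(z>lo)&(z<hi)
        if q.sum()<5: continue
        r=cv2.minAreaRect(W[q][:,:2].astype(np.float32)); print(nm,lo,hi,q.sum(),np.round(r[0],1),np.round(r[1],1),round(r[2],1))
    # rectified height/intensity map in jig frame guess (pixel 1mm)
img=cv2.imread('pics/top0.png')
z=T[...,2]
yw=np.deg2rad(-104.8); R=np.array([[np.cos(yw),np.sin(yw)],[-np.sin(yw),np.cos(yw)]])
J=(T[...,:2]-[592,-244])@R.T
q=(abs(J)<95).all(-1)&(z>-5)
vis=np.zeros((600,800,3),np.uint8)
for u,v,zz,c in zip(J[q][:,0],J[q][:,1],z[q],img[q]):
    p=(int(200+u*2),int(200-v*2)); cv2.circle(vis,p,3,tuple(int(k) for k in c),-1)
    hc=cv2.applyColorMap(np.uint8([[np.clip(zz*6,0,255)]]),cv2.COLORMAP_JET)[0,0]
    cv2.circle(vis,(p[0]+400,p[1]),3,tuple(int(k) for k in hc),-1)
for g in range(0,400,100):
    cv2.line(vis,(g,0),(g,400),(0,90,0),1);cv2.line(vis,(g+400,0),(g+400,400),(255,255,255),1);cv2.line(vis,(0,g),(800,g),(200,200,200),1)
cv2.imwrite('pics/jig.png',vis[:400])
E
```

```text
top 304
3 15 85 b [ 4  7 17 19 27  0  0  0  0  0] a [-41.  40.]
45 58 1 b [0 0 0 0 0 0 0 1 0 0] a [22. 22.]
58 72 218 b [ 0  3 39 36 35 35 39 29  2  0] a [-40.  40.]
[523.5 324.8] [25.  83.6] 65.93267822265625 63.71316328567745
scene 652
3 15 79 b [ 0  0  0  0  0  0  0 22 57  0] a [-44.  39.]
15 30 108 b [ 0  0  0  0  0  0  0 37 71  0] a [-44.  37.]
30 45 96 b [ 0  0  0  0  0  0  0 39 57  0] a [-44.  40.]
45 58 96 b [ 0  0  0  1  0  0  2 28 65  0] a [-43.  38.]
58 72 273 b [ 0  0 36 39 43 39 46 57 13  0] a [-43.  39.]
[522.4 326.2] [24.7 88.1] 64.88343048095703 60.808314745535085
top 3 8 382 [ 590.9 -243.2] [213.1 207.5] 76.1
top 8 14 208 [ 616.5 -246.4] [150.3 172.8] 65.1
top 14 19 300 [ 610.1 -246.6] [144.4 159.7] 75.3
top 19 25 255 [ 592.8 -232. ] [130.6 121.8] 76.5
top 25 34 352 [ 592.2 -243.8] [132.  123.5] 75.2
top 34 45 70 [ 591.5 -260.3] [ 98.4 105.2] 78.9
scene 3 8 112 [ 609.8 -232.2] [136.8 174.2] 81.9
scene 8 14 157 [ 611.9 -239.5] [140.8 169.3] 76.7
scene 14 19 189 [ 586.4 -233.4] [147.9 105.4] 72.7
scene 19 25 91 [ 583.8 -236.6] [126.9 123.6] 80.0
scene 25 34 188 [ 597.2 -259.8] [130.6 122.2] 59.3
scene 34 45 7 [ 584.5 -259. ] [10.4 90. ] 71.6
```

View pics/jig.png

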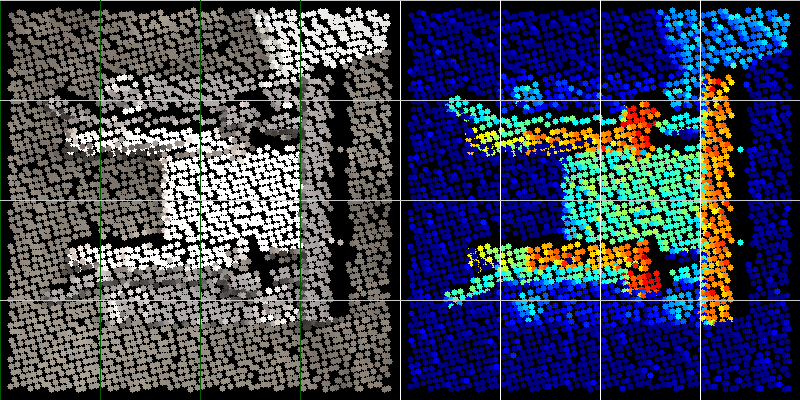

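```bash
python3 - <<'E'
from h import *
T=np.load('top0.npy');z=T[...,2]
yw=np.deg2rad(-104.8); R=np.array([[np.cos(yw),np.sin(yw)],[-np.sin(yw),np.cos(yw)]])
J=(T[...,:2]-[592,-244])@R.T; x,y=J[...,0],J[...,1]
q=(z>26)&(x>44)&(x<80)&(abs(y)<70)
P=J[q]; 
b=np.arange(-60,61,6)
for f,nm in((np.min,'min'),(np.max,'max')):
    e=[(c,f(P[abs(P[:,1]-c)<3.5][:,0])) for c in b]; e=np.array(e); k=np.polyfit(e[:,0],e[:,1],1); print('stop',nm,k,np.std(e[:,1]-np.polyval(k,e[:,0])))
print('stop y',P[:,1].min(),P[:,1].max())
# anvil edges
a=(z>15)&(z<25)&(x>-15)&(x<45)&(abs(y)<31)
for c in range(-10,45,8):
    p=y[a&(abs(x-c)<4)]; print('anvil',c,p.min().round(1),p.max().round(1),end=';')
p=J[a&(abs(y)<20)&(z>15)]; print('\nanvil x min',p[:,0].min(), 'z',z[a&(abs(y)<20)].mean())
# clips blades z>24
for c in range(-60,20,10):
    for s in(1,-1):
        p=y[(z>24)&(z<36)&(abs(x-c)<5)&(y*s>10)&(y*s<50)]
        if len(p): print('clip',c,s,p.min().round(1),p.max().round(1),p.mean().round(1))
for s in(1,-1):
    q=(z>11)&(x<-50)&(x>-100)&(y*s>10)&(y*s<62)
    print('tips',x[q].min(),y[q&(x<-68)])
print(env.state()['t'])
E
```

```text
stop min [3.78119843e-03 5.14522449e+01] 0.6944593370768332
stop max [1.68862134e-04 6.46152746e+01] 0.8291338509902583
stop y -61.678274433267795 61.86879949693284
anvil -10 -18.2 22.5;anvil -2 -30.6 24.2;anvil 6 -20.8 25.9;anvil 14 -19.6 25.3;anvil 22 -20.1 19.6;anvil 30 -24.3 26.5;anvil 38 -25.5 23.8;
anvil x min -14.964981375618027 z 19.317961275492316
clip -60 1 23.6 34.6 29.7
clip -60 -1 -34.6 -23.2 -29.1
clip -50 1 23.9 33.5 28.1
clip -50 -1 -34.1 -27.9 -31.5
clip -40 1 23.8 33.4 29.9
clip -40 -1 -31.8 -24.9 -28.4
clip -30 1 23.3 35.0 28.8
clip -30 -1 -34.7 -22.8 -29.1
clip -20 1 24.5 34.6 29.5
clip -20 -1 -34.5 -24.0 -29.3
clip -10 1 24.7 34.8 30.0
clip -10 -1 -34.7 -14.2 -27.4
clip 0 1 24.0 33.4 29.1
clip 0 -1 -33.6 -22.8 -28.0
clip 10 1 24.0 45.9 32.9
clip 10 -1 -45.9 -23.5 -30.9
tips -76.22483494106623 [49.97061843 50.60982805 46.88399506 46.31912872 47.61412222 44.19608089
 43.45962064 42.13597257]
tips -76.08042591173212 [-47.31344149 -46.29081137 -45.78702049 -49.50682581 -49.5877611
 -48.50974028 -53.15256047 -51.71088114]
0.1
```

```bash
cat > go.py <<'E'
import sys
from h import *
def rel(x,y,z,yaw):
    s=env.state(); p=s['eef_pos']; w=s['tcp_rot'][2]; X=np.array([np.cos(w),np.sin(w)]); Y=np.array([np.sin(w),-np.cos(w)])
    d=np.array([x,y])-p[:2]; t=(w-np.deg2rad(yaw)+np.pi)%(2*np.pi)-np.pi
    return np.round([d@X/1e3,d@Y/1e3,(p[2]-z)/1e3,t],4)
if __name__=='__main__': print(rel(*map(float,sys.argv[1:5])))
E
python3 go.py 560 -260 214 85; python3 go.py 523.5 324.8 150 155.9
```

```text
[ 4.6400e-01 -2.1750e-01  1.0000e-04 -1.1977e+00]
[ 0.5938 -0.7888  0.0641 -2.4352]
```

```bash
python3 -m pendant '[[[1,0.464,-0.2175,0,-1.198],[1,0.464,-0.2175,0,-1.198],[1,0.464,-0.2175,0,-1.198],[1,0.464,-0.2175,0,-1.198],[1,0.464,-0.2175,0,-1.198],[1,0.464,-0.2175,0,-1.198],[1,0.464,-0.2175,0,-1.198],[1,0.464,-0.2175,0,-1.198]]]'; python3 go.py 523.5 324.8 150 155.9
```

```text
t: 0.9
eef_pos: [477.1, -333.0, 214.5]
tcp_rot: [-3.141, -0.0, 1.49]
ft_force: [0.1, -0.3, 0.7]
opening: 0.999
[ 0.6594 -0.0069  0.0645 -1.2311]
```

```bash
python3 -m pendant '[[[1,0.66,-0.007,0.064,-1.231],[1,0.66,-0.007,0.064,-1.231],[1,0.66,-0.007,0.064,-1.231],[1,0.66,-0.007,0.064,-1.231],[1,0.66,-0.007,0.064,-1.231],[1,0.66,-0.007,0.064,-1.231],[1,0.66,-0.007,0.064,-1.231],[1,0.66,-0.007,0.064,-1.231]]]'; python3 go.py 523.5 324.8 150 155.9
```

```text
t: 1.7
eef_pos: [506.0, 64.3, 175.8]
tcp_rot: [-3.141, 0.0, 2.69]
ft_force: [1.7, -0.8, 0.7]
opening: 1.002
[ 0.098   0.242   0.0258 -0.0311]
```

```bash
python3 -m pendant '[[[1,0.098,0.242,0.026,-0.031],[1,0.098,0.242,0.026,-0.031],[1,0.098,0.242,0.026,-0.031],[1,0.098,0.242,0.026,-0.031],[1,0.098,0.242,0.026,-0.031],[1,0.098,0.242,0.026,-0.031],[1,0.098,0.242,0.026,-0.031],[1,0.098,0.242,0.026,-0.031]]]'; python3 go.py 523.5 324.8 40 155.9
```

```text
t: 2.5
eef_pos: [525.0, 321.7, 149.7]
tcp_rot: [-3.141, -0.0, 2.715]
ft_force: [1.0, -0.1, -0.2]
opening: 1.0
[ 0.0027  0.0022  0.1097 -0.0061]
```

```bash
python3 -m pendant '[[[1,0.003,0.002,0.05,-0.006],[1,0.003,0.002,0.09,-0.006],[1,0.003,0.002,0.11,-0.006],[1,0.003,0.002,0.11,-0.006],[0,0.003,0.002,0.11,-0.006],[0,0.003,0.002,0.11,-0.006],[0,0.003,0.002,0.11,-0.006],[0,0.003,0.002,0.11,-0.006]]]'; python3 -m pendant '[[[0,0,0,0,0],[0,0,0,0,0],[0,0,0,-0.02,0],[0,0,0,-0.04,0],[0,0,0,-0.06,0],[0,0,0,-0.07,0],[0,0,0,-0.07,0],[0,0,0,-0.07,0]]]'; python3 go.py 655 -108 110 75.2
```

```text
t: 3.3
eef_pos: [523.8, 325.8, 41.1]
tcp_rot: [3.14, 0.001, 2.721]
ft_force: [1.1, 0.1, 0.2]
opening: 0.721
t: 4.1
eef_pos: [523.1, 325.6, 109.4]
tcp_rot: [-3.141, -0.0, 2.721]
ft_force: [0.1, -0.1, -0.3]
opening: 0.052
[-2.9750e-01 -3.4200e-01 -6.0000e-04  1.4084e+00]
```

```bash
python3 - <<'E'
from h import *
c=cam('top'); s=cam('scene'); W=c['W']
p=(np.linalg.norm(W[...,:2]-[523,325],axis=-1)<60)&(W[...,2]>50)&(W[...,2]<75)
r=cv2.minAreaRect(W[p][:,:2].astype(np.float32)); print(r,p.sum(),W[p][:,2].mean())
S=s['W'];p=(np.linalg.norm(S[...,:2]-[523,325],axis=-1)<60)&(S[...,2]>55)&(S[...,2]<80)
r=cv2.minAreaRect(S[p][:,:2].astype(np.float32)); print(r,p.sum(),S[p][:,2].mean())
cv2.imwrite('pics/a1.png',np.vstack([cv2.resize(c['image'][145:255,180:320],(700,330)),cv2.resize(s['image'][180:320,150:400],(700,270))]))
E
```

```text
((555.4036254882812, 308.9933166503906), (20.693185806274414, 12.405231475830078), 65.71460723876953) 24 63.68951464798312
((523.2506103515625, 325.8782043457031), (24.96631622314453, 88.2619400024414), 65.99015045166016) 299 60.76867675957082
```

View pics/a1.png

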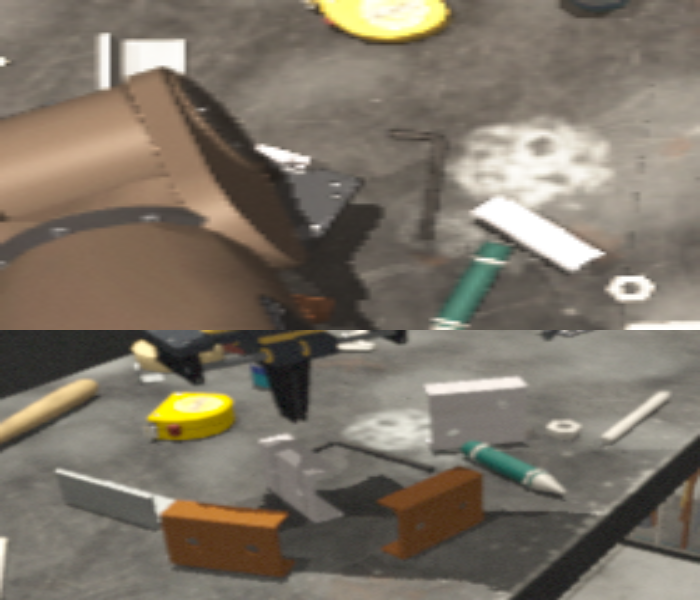

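```bash
python3 -m pendant '[[[1,0,0,0,0],[1,0,0,0,0],[1,0,0,0,0],[1,0,0,0,0],[1,0,0,0,0],[1,0,0,0,0],[1,0,0,0,0],[1,0,0,0,0]]]'; python3 -m pendant '[[[0.7,0,0,0,0],[0.7,0,0,0,0],[0.7,0,0,0,0],[0.7,0,0,0,0],[0.7,0,0,0.03,0],[0.7,0,0,0.07,0],[0.6,0,0,0.07,0],[0.6,0,0,0.07,0]]]';python3 -m pendant '[[[0.1,0,0,0,0],[0.1,0,0,0,0],[0.1,0,0,0,0],[0.1,0,0,0,0],[0.1,0,0,0,0],[0.1,0,0,0,0],[0.1,0,0,0,0],[0.1,0,0,0,0]]]'
```

```text
t: 5.0
eef_pos: [523.4, 325.8, 110.0]
tcp_rot: [-3.142, 0.0, 2.721]
ft_force: [0.2, 0.3, -0.6]
opening: 0.632
t: 5.8
eef_pos: [523.4, 325.8, 40.3]
tcp_rot: [-3.141, -0.001, 2.721]
ft_force: [0.9, 1.0, 0.0]
opening: 0.616
t: 6.6
eef_pos: [523.5, 325.8, 40.3]
tcp_rot: [3.141, 0.0, 2.721]
ft_force: [-1.5, -0.5, 5.5]
opening: 0.245
```

```bash
python3 -m pendant '[[[0,0,0,0,0],[0,0,0,0,0],[0,0,0,-0.02,0],[0,0,0,-0.04,0],[0,0,0,-0.07,0],[0,0,0,-0.07,0],[0,0,0,-0.07,0],[0,0,0,-0.07,0]]]'; python3 go.py 655 -108 110 75.2
```

```text
t: 7.4
eef_pos: [522.8, 325.4, 108.6]
tcp_rot: [-3.14, -0.001, 2.721]
ft_force: [-0.4, -0.6, -2.2]
opening: 0.249
[-2.9780e-01 -3.4160e-01 -1.4000e-03  1.4083e+00]
```

Held (weight −2.2 N). Carry.

```bash
python3 -m pendant '[[[0,-0.026,-0.03,0,0.12],[0,-0.056,-0.064,0,0.25],[0,-0.085,-0.098,0,0.38],[0,-0.115,-0.132,0,0.51],[0,-0.145,-0.166,0,0.64],[0,-0.175,-0.2,0,0.77],[0,-0.2,-0.23,0,0.9],[0,-0.22,-0.253,0,1.0]]]'; python3 go.py 655 -108 110 75.2
```

```text
t: 8.2
eef_pos: [620.7, 2.5, 108.5]
tcp_rot: [-3.139, -0.0, 1.714]
ft_force: [-0.2, 0.7, -3.1]
opening: 0.248
[-0.1143  0.0182 -0.0015  0.4018]
```

```bash
python3 -m pendant '[[[0,-0.03,0.005,0,0.12],[0,-0.06,0.01,0,0.25],[0,-0.09,0.015,0,0.37],[0,-0.114,0.018,0,0.402],[0,-0.114,0.018,0,0.402],[0,-0.114,0.018,0.02,0.402],[0,-0.114,0.018,0.04,0.402],[0,-0.114,0.018,0.055,0.402]]]'; python3 -m pendant '[[[0,0,0,0.005,0],[0,0,0,0.008,0],[0,0,0,0.01,0],[0,0,0,0.012,0],[0,0,0,0.013,0],[0,0,0,0.013,0],[0,0,0,0.013,0],[0,0,0,0.013,0]]]'; python3 go.py 655 -108 40 75.2
```

```text
t: 9.0
eef_pos: [654.7, -104.3, 52.7]
tcp_rot: [-3.139, -0.0, 1.32]
ft_force: [-0.8, -0.5, -2.6]
opening: 0.248
t: 9.8
eef_pos: [655.8, -105.1, 42.2]
tcp_rot: [3.141, 0.0, 1.319]
ft_force: [0.8, -0.5, -2.2]
opening: 0.25
[-0.003  -0.      0.0022  0.0063]
```

```bash
python3 -m pendant '[[[0,0,0,0.001,0],[0,0,0,0.002,0],[0,0,0,0.002,0],[0,0,0,0.002,0],[0.5,0,0,0.002,0],[0.5,0,0,0.002,0],[0.5,0,0,0.002,0],[0.5,0,0,0.002,0]]]'; python3 -m pendant '[[[0.5,0,0,0,0],[0.5,0,0,-0.03,0],[0.5,0,0,-0.06,0],[0,0,0,-0.06,0],[0,0,0.03,-0.06,0],[0,0,0.06,-0.06,0],[0,0,0.06,-0.06,0],[0,0,0.06,-0.06,0]]]'; python3 - <<'E'
from h import *
for n in('top','scene'):
    W=cam(n,n+'2.png')['W']
    p=(np.linalg.norm(W[...,:2]-[655,-106],axis=-1)<60)&(W[...,2]>52)&(W[...,2]<75)
    if p.sum()>9: print(cv2.minAreaRect(W[p][:,:2].astype(np.float32)),p.sum(),W[p][:,2].mean())
E
```

```text
t: 10.6
eef_pos: [655.7, -105.1, 39.9]
tcp_rot: [-3.142, 0.0, 1.319]
ft_force: [0.0, 0.1, -0.9]
opening: 0.486
t: 11.4
eef_pos: [713.3, -119.9, 98.8]
tcp_rot: [-3.14, 0.0, 1.319]
ft_force: [-0.1, 0.8, -0.1]
opening: 0.138
((664.0785522460938, -73.2471923828125), (16.11591148376465, 23.6209659576416), 77.62970733642578) 42 63.909247790532376
((653.0399169921875, -104.11503601074219), (84.9523696899414, 25.466379165649414), 75.2015380859375) 101 60.54705879670203
```

```bash
python3 -m pendant '[[[0,0,0,0,0],[0,0,0,0.03,0],[0,0,0,0.047,0],[0,0,-0.015,0.047,0],[0,0,-0.025,0.047,0],[0,0,-0.033,0.047,0],[0,0,-0.038,0.047,0],[0,0,-0.043,0.047,0]]]'; python3 -m pendant '[[[0,0,-0.005,0,0],[0,0,-0.01,0,0],[0,0,-0.015,0,0],[0,0,-0.02,0,0],[0,0,-0.025,0,0],[0,0,-0.025,0,0],[0,0,-0.025,0,0],[0,0,-0.025,-0.05,0]]]'; python3 - <<'E'
from h import *
for n in('top','scene'):
    c=cam(n,n+'3.png');W=c['W']
    p=(np.linalg.norm(W[...,:2]-[640,-102],axis=-1)<90)&(W[...,2]>16)&(W[...,2]<75)
    print(p.sum(),np.histogram(W[p][:,2],range(16,76,6))[0])
E
```

```text
t: 12.3
eef_pos: [672.2, -109.3, 53.6]
tcp_rot: [3.14, 0.0, 1.319]
ft_force: [0.8, -0.7, 0.4]
opening: 0.004
t: 13.1
eef_pos: [645.3, -102.5, 97.9]
tcp_rot: [-3.131, 0.0, 1.319]
ft_force: [0.8, 0.1, -0.2]
opening: 0.004
73 [17 55  1  0  0  0  0  0  0]
282 [227  55   0   0   0   0   0   0   0]
```

```bash
python3 -m pendant '[[[1,-0.05,0,-0.05,0],[1,-0.1,0,-0.1,0],[1,-0.15,0,-0.1,0],[1,-0.2,0,-0.1,0],[1,-0.25,0,-0.1,0],[1,-0.25,0,-0.1,0],[1,-0.25,0,-0.1,0],[1,-0.25,0,-0.1,0]]]'; python3 - <<'E'
from h import *
I=[]
for n in('top','scene'):
    c=cam(n);W=c['W']
    p=(np.linalg.norm(W[...,:2]-[620,-98],axis=-1)<90)&(W[...,2]>18)&(W[...,2]<30)
    m=cv2.morphologyEx(p.astype(np.uint8),cv2.MORPH_OPEN,np.ones((2,2)))>0
    print(cv2.minAreaRect(W[m][:,:2].astype(np.float32)),m.sum(),W[m][:,2].mean())
    r,cc=np.where(m); print(r.mean(),cc.mean())
    I.append(cv2.resize(c['image'][100:240,290:460] if n=='top' else c['image'][130:250,250:440],(680,300 if n=='scene' else 300)))
cv2.imwrite('pics/a2.png',np.vstack(I))
E
```

```text
t: 14.0
eef_pos: [585.4, -345.6, 202.8]
tcp_rot: [-3.142, -0.0, 1.317]
ft_force: [-0.1, 0.1, 0.2]
opening: 0.622
((598.9556274414062, -119.83201599121094), (129.7153778076172, 59.4320068359375), 71.25434875488281) 498 nan
178.13453815261045 365.08232931726906
((607.2633056640625, -90.13168334960938), (81.9827880859375, 60.812747955322266), 71.36680603027344) 253 nan
183.74703557312253 321.4308300395257
```

View pics/a2.png

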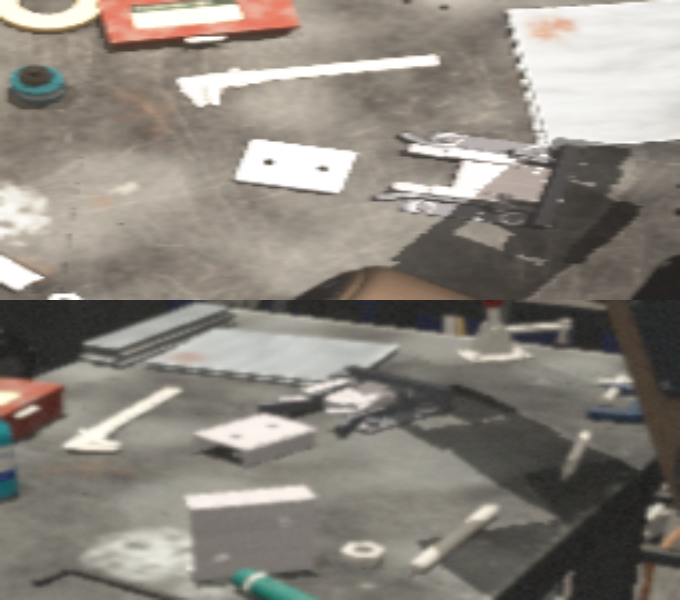

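```bash
python3 - <<'E'
from h import *
c=cam('top');W=c['W']
m=np.zeros((400,640),np.uint8); m[150:200,345:382]=1
m=m.astype(bool)&(W[...,2]>17)&(W[...,2]<32)&(c['image'].min(-1)>0)
n,L,S,C=cv2.connectedComponentsWithStats(m.astype(np.uint8)); i=1+S[1:,4].argmax(); m=L==i
r=cv2.minAreaRect(W[m][:,:2].astype(np.float32)); print(r,m.sum(),W[m][:,2].mean(),W[m].mean(0))
# image-based: contour of bright top face, ray to z=24
g=np.zeros((400,640),np.uint8); g[150:200,340:382]=(c['image'][150:200,340:382].min(-1)>190)
n,L,S,C=cv2.connectedComponentsWithStats(g); i=1+S[1:,4].argmax(); print(S[i])
q=np.argwhere(L==i); P=np.array([ray(c,u,v,24)[:2] for v,u in q],np.float32); print(cv2.minAreaRect(P),P.mean(0))
Jx=np.array([-.2554,-.9668]);Jy=np.array([.9668,-.2554]);d=P.mean(0)-[589.75,-252.5];print('in jig',d@Jx,d@Jy)
E
for x in 0 ; do python3 go.py 615 -95 90 75.2; done
```

```text
((612.1022338867188, -94.89215850830078), (84.32113647460938, 64.04393005371094), 75.40550994873047) 506 23.46891991425073 [611.59366379 -94.41801373  23.46891991]
[349 165  31  25 529]
((611.9531860351562, -93.72045135498047), (87.99958801269531, 63.37553024291992), 75.40767669677734) [612.0009  -93.53713]
in jig -159.3681843536377 -19.086931288146975
[ 0.2483 -0.0337  0.113   0.0076]
```

```bash
python3 go.py 617 -75 90 75.2; python3 -m pendant '[[[1,0.05,-0.007,0.02,0.007],[1,0.1,-0.014,0.04,0.007],[1,0.15,-0.02,0.06,0.007],[1,0.2,-0.027,0.09,0.007],[1,0.25,-0.036,0.113,0.007],[1,0.268,-0.037,0.113,0.007],[1,0.268,-0.037,0.113,0.007],[1,0.268,-0.037,0.113,0.007]]]';  python3 go.py 617 -75 4 75.2
```

```text
[ 0.2682 -0.0367  0.113   0.0076]
t: 14.95
eef_pos: [616.8, -74.4, 89.9]
tcp_rot: [-3.141, 0.0, 1.315]
ft_force: [-0.0, -0.4, 0.6]
opening: 0.998
[-0.0005  0.0004  0.0859  0.0028]
```

```bash
python3 -m pendant '[[[1,0,0,0.04,0.003],[1,0,0,0.07,0.003],[1,0,0,0.082,0.003],[1,0,0,0.085,0.003],[1,0,0,0.085,0.003],[0.3,0,0,0.085,0.003],[0.3,0,0,0.085,0.003],[0.3,0,0,0.085,0.003]]]'; python3 -m pendant '[[[0.3,0,0,0,0],[0.3,0,0,0,0],[0.3,0,0,0,0],[0.3,0,0,0,0],[0.3,0,0,0,0],[0.3,0,0,-0.002,0],[0.3,0,0,-0.003,0],[0.3,0,0,-0.003,0]]]';  python3 -c "
from go import *
Jx=np.array([-.2554,-.9668]);O=np.array([589.75,-252.5]);t=O-118*Jx;print(t,rel(*t,7,75.2),(env.state()['eef_pos'][:2]-O)@np.array([Jx,[.9668,-.2554]]).T)"
```

```text
t: 15.75
eef_pos: [617.0, -76.5, 5.9]
tcp_rot: [3.14, 0.0, 1.309]
ft_force: [-0.0, -1.1, 0.1]
opening: 0.803
t: 16.55
eef_pos: [616.5, -76.4, 7.9]
tcp_rot: [-3.141, 0.0, 1.309]
ft_force: [-0.6, -0.3, -1.9]
opening: 0.67
[ 619.8872 -138.4176] [-0.059   0.0194  0.0009 -0.0037] [-177.07257998  -19.14250487]
```

```bash
python3 -m pendant '[[[0.3,0,0.01,0,-0.003],[0.3,0,0.0194,0,-0.003],[0.3,-0.01,0.0194,0,-0.003],[0.3,-0.02,0.0194,0,-0.003],[0.3,-0.03,0.0194,0,-0.003],[0.3,-0.03,0.0194,0,-0.003],[0.3,-0.03,0.0194,0,-0.003],[0.3,-0.03,0.0194,0,-0.003]]]'; python3 - <<'E'
from go import *
Jx=np.array([-.2554,-.9668]);Jy=np.array([.9668,-.2554]);O=np.array([589.75,-252.5])
print((env.state()['eef_pos'][:2]-O)@np.array([Jx,Jy]).T)
c=cam('scene');z=c['W'][...,2]
J=(c['W'][...,:2]-O)@np.array([Jx,Jy]).T
I=cv2.resize(c['image'][140:200,290:400],(770,420),interpolation=cv2.INTER_CUBIC);cv2.imwrite('pics/a3.png',I)
c=cam('top');z=c['W'][...,2];J=(c['W'][...,:2]-O)@np.array([Jx,Jy]).T
q=(abs(z-24)<5)&(J[...,0]>-150)&(J[...,0]<-88)&(abs(J[...,1])<40);print(q.sum())
p=J[q]
for x in range(-128,-88,6):
    k=p[abs(p[:,0]-x)<3][:,1]
    if len(k)>3: print(x,k.min().round(1),k.max().round(1),len(k))
print(p[:,0].max())
E
```

```text
t: 17.35
eef_pos: [627.5, -110.3, 8.1]
tcp_rot: [3.142, 0.0, 1.312]
ft_force: [0.3, -0.8, -2.1]
opening: 0.667
[-147.08017226    0.2128377 ]
0Traceback (most recent call last):
  File "<stdin>", line 13, in <module>
    return umr_maximum(a, axis, None, out, keepdims, initial, where)
ValueError: zero-size array to reduction operation maximum which has no identity
```

View pics/a3.png

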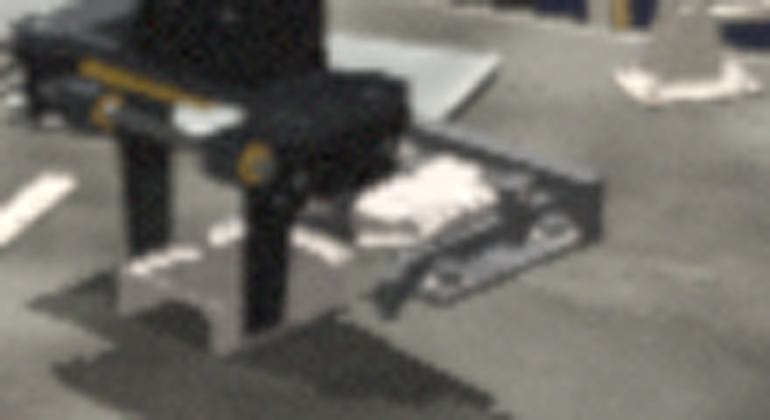

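```bash
python3 -m pendant '[[[0.3,-0.008,0,0,0],[0.3,-0.016,0,0,0],[0.3,-0.022,0,0,0],[0.3,-0.029,0,0,0],[0.3,-0.029,0,0,0],[0.3,-0.029,0,0.003,0],[0.3,-0.029,0,0.003,0],[0.3,-0.029,0,0.003,0]]]'; python3 -m pendant '[[[0.8,0,0,0,0],[0.8,0,0,0,0],[0.8,0,0,0,0],[0.8,0,0,-0.03,0],[0.8,0.02,0,-0.07,0],[0,0.06,0,-0.07,0],[0,0.06,0,-0.07,0],[0,0.06,0,-0.07,0]]]'; python3 - <<'E'
from go import *
Jx=np.array([-.2554,-.9668]);Jy=np.array([.9668,-.2554]);O=np.array([589.75,-252.5])
print((env.state()['eef_pos'][:2]-O)@np.array([Jx,Jy]).T)
for n in('top','scene'):
  c=cam(n);z=c['W'][...,2];J=(c['W'][...,:2]-O)@np.array([Jx,Jy]).T
  q=(abs(z-24)<4)&(J[...,0]>-160)&(J[...,0]<-78)&(abs(J[...,1])<45);p=J[q]
  print(n,len(p),p.min(0) if len(p) else 0, p.max(0) if len(p) else 0)
E
```

```text
t: 18.25
eef_pos: [620.2, -138.8, 5.3]
tcp_rot: [3.141, 0.001, 1.312]
ft_force: [-1.7, -3.1, 1.3]
opening: 0.674
t: 19.05
eef_pos: [635.5, -79.7, 74.9]
tcp_rot: [3.142, 0.0, 1.314]
ft_force: [0.4, -0.8, 0.2]
opening: 0.602
[-1.78763636e+02  8.96320365e-02]
top 0 0 0
scene 147 [-144.81527662  -36.21000881] [-78.75820615  30.52462071]
```

```bash
python3 -m pendant '[[[0,0,0,0,0],[0,0,0,0,0],[0,0,0,0.02,0],[0,0,0,0.05,0],[0,0,0,0.065,0],[0,0,0,0.067,0],[0,0,0,0.067,0],[0,0,0,0.067,0]]]'; python3 -m pendant '[[[0,-0.01,0,0,0],[0,-0.02,0,0,0],[0,-0.026,0,0,0],[0,-0.034,0,0,0],[0,-0.042,0,0,0],[0,-0.05,0,0,0],[0,-0.058,0,0,0],[0,-0.058,0,0,0]]]'; python3 - <<'E'
from go import *
Jx=np.array([-.2554,-.9668]);Jy=np.array([.9668,-.2554]);O=np.array([589.75,-252.5])
print((env.state()['eef_pos'][:2]-O)@np.array([Jx,Jy]).T)
E
```

```text
t: 19.95
eef_pos: [636.1, -80.7, 9.1]
tcp_rot: [3.14, 0.0, 1.312]
ft_force: [0.1, -0.3, -0.3]
opening: 0.003
t: 20.75
eef_pos: [620.6, -137.6, 8.5]
tcp_rot: [3.141, 0.0, 1.311]
ft_force: [0.2, 0.3, 0.0]
opening: 0.009
[-118.99462837    0.46950386]
```

```bash
python3 -m pendant '[[[0,-0.008,0,0,0],[0,-0.016,0,0,0],[0,-0.024,0,0,0],[0,-0.032,0,0,0],[0,-0.04,0,0,0],[0,-0.047,0,0,0],[0,-0.054,0,0,0],[0,-0.058,0,0,0]]]'; python3 - <<'E'
from go import *
Jx=np.array([-.2554,-.9668]);Jy=np.array([.9668,-.2554]);O=np.array([589.75,-252.5])
print((env.state()['eef_pos'][:2]-O)@np.array([Jx,Jy]).T)
c=cam('scene');I=[cv2.resize(c['image'][135:205,290:410],(720,420),interpolation=cv2.INTER_CUBIC)]
cv2.imwrite('pics/a4.png',I[0])
E
```

```text
t: 21.55
eef_pos: [605.8, -192.5, 8.4]
tcp_rot: [3.141, -0.001, 1.311]
ft_force: [1.3, 7.4, 3.7]
opening: 0.006
[-62.08475443   0.23449043]
```

View pics/a4.png

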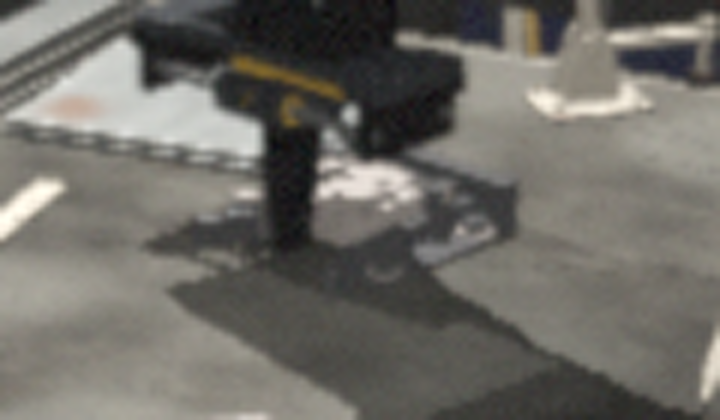

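```bash
python3 -m pendant '[[[0,-0.003,0,0,0],[0,-0.006,0,0,0],[0,-0.008,0,0,0],[0,-0.009,0,0,0],[0,-0.01,0,0,0],[0,-0.01,0,0,0],[0,-0.01,0,0,0],[0,-0.01,0,0,0]]]'; python3 - <<'E'
from go import *
Jx=np.array([-.2554,-.9668]);Jy=np.array([.9668,-.2554]);O=np.array([589.75,-252.5])
print((env.state()['eef_pos'][:2]-O)@np.array([Jx,Jy]).T)
E
```

```text
t: 22.4
eef_pos: [603.3, -200.6, 8.1]
tcp_rot: [-3.141, -0.002, 1.312]
ft_force: [3.7, 13.7, 3.6]
opening: 0.002
[-53.63408691  -0.12940979]
```

```bash
python3 -m pendant '[[[0,-0.001,0,0,0],[0,-0.001,0,0,0],[0,-0.002,0,0,0],[0,-0.002,0,0,0],[0,-0.003,0,0,0],[0,-0.003,0,0,0],[0,-0.003,0,0,0],[0,-0.003,0,0,0]]]'; python3 - <<'E'
from go import *
Jx=np.array([-.2554,-.9668]);Jy=np.array([.9668,-.2554]);O=np.array([589.75,-252.5])
print((env.state()['eef_pos'][:2]-O)@np.array([Jx,Jy]).T)
E
```

```text
t: 23.2
eef_pos: [603.2, -200.9, 8.1]
tcp_rot: [-3.141, -0.004, 1.312]
ft_force: [9.3, 31.0, 5.7]
opening: 0.007
[-53.26647398  -0.19818102]
```

Firm contact (32 N, no motion): at the stop. Back off and look.

```bash
python3 -m pendant '[[[0,0.01,0,0,0],[0,0.03,0,0,0],[0,0.06,0,0,0],[0,0.06,0,-0.05,0],[0,0.06,0,-0.1,0],[0,0.1,0,-0.13,0],[0,0.15,0,-0.15,0],[0,0.2,0,-0.15,0]]]'; python3 -m pendant '[[[0,0.05,0,-0.05,0],[0,0.1,0,-0.05,0],[0,0.15,0,-0.05,0],[0,0.2,0,-0.05,0],[0,0.25,0,-0.05,0],[0,0.25,0,-0.05,0],[0,0.25,0,-0.05,0],[0,0.25,0,-0.05,0]]]'; python3 - <<'E'
from go import *
Jx=np.array([-.2554,-.9668]);Jy=np.array([.9668,-.2554]);O=np.array([589.75,-252.5])
vis=np.zeros((400,800,3),np.uint8)
c=cam('top');z=c['W'][...,2];J=(c['W'][...,:2]-O)@np.array([Jx,Jy]).T
s=cam('scene')
q=(abs(J)<95).all(-1)&(z>-5)
for (u,v),zz,k in zip(J[q],z[q],c['image'][q]):
    p=(int(200+u*2),int(200-v*2)); cv2.circle(vis,p,3,tuple(int(a) for a in k),-1)
    hc=cv2.applyColorMap(np.uint8([[np.clip(zz*6,0,255)]]),cv2.COLORMAP_JET)[0,0]
    cv2.circle(vis,(p[0]+400,p[1]),3,tuple(int(a) for a in hc),-1)
sc=cv2.resize(s['image'][145:195,310:410],(400,200),interpolation=cv2.INTER_CUBIC)
tp=cv2.resize(c['image'][155:210,375:445],(280,200),interpolation=cv2.INTER_CUBIC)
o=np.zeros((600,800,3),np.uint8);o[:400]=vis;o[400:,:400]=sc;o[400:,400:680]=tp;cv2.imwrite('pics/a5.png',o)
w=(abs(J[...,1])<20)&(z>15)&(J[...,0]<30); print('web rear',J[w][:,0].min(), np.median(z[w]))
T=np.load('top0.npy');z0=T[...,2];J0=(T[...,:2]-O)@np.array([Jx,Jy]).T
for sg in(1,-1):
  for a in range(-75,10,10):
    f=lambda J,z:np.round(np.median(z[(abs(J[...,0]-a)<5)&(abs(J[...,1]*sg-29)<5)&(z>5)]),1)
    print(sg,a,f(J0,z0),f(J,z))
E
```

```text
t: 24.0
eef_pos: [654.0, -15.0, 161.1]
tcp_rot: [3.137, 0.0, 1.31]
ft_force: [1.1, 0.1, -1.6]
opening: 0.007
t: 24.8
eef_pos: [716.6, 225.2, 207.4]
tcp_rot: [-3.141, 0.001, 1.312]
ft_force: [0.3, -0.2, 0.5]
opening: 0.009
web rear -1360.6515932439686 515.097191413937
1 -75 27.9 28.8
1 -65 25.5 24.1
1 -55 22.1 23.4
1 -45 27.3 28.1
1 -35 29.0 30.7
1 -25 28.9 31.1
1 -15 29.8 31.3
1 -5 30.5 30.2
1 5 30.9 31.5
-1 -75 26.5 25.9
-1 -65 25.3 24.8
-1 -55 21.3 21.8
-1 -45 28.0 25.3
-1 -35 31.5 30.4
-1 -25 31.0 31.3
-1 -15 29.7 30.9
-1 -5 29.4 29.4
-1 5 30.7 30.2
```

View pics/a5.png

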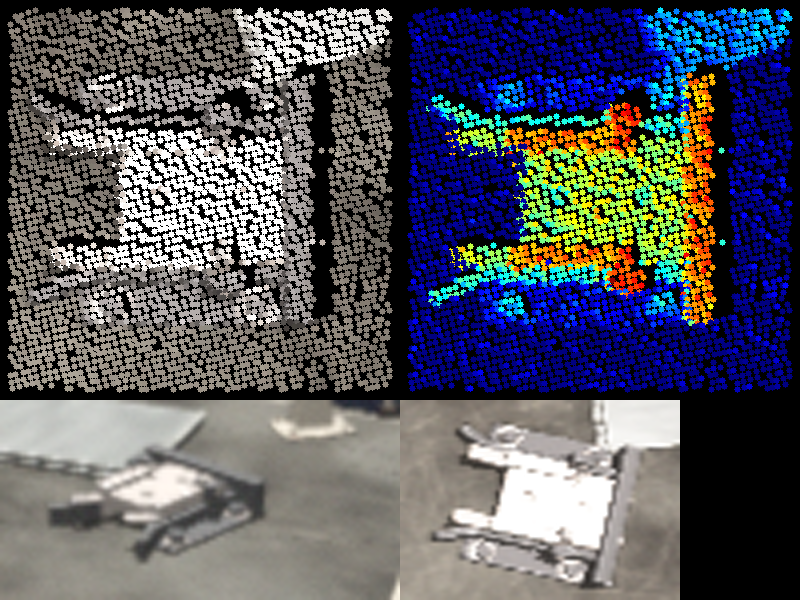

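```bash
python3 - <<'E'
from h import *
c=cam('top'); a=cv2.imread('pics/top0.png'); 
d=(cv2.absdiff(c['image'],a).max(-1)>60).astype(np.uint8); d=cv2.morphologyEx(d,cv2.MORPH_OPEN,np.ones((3,3)))
d[:80]=0; d[275:]=0
n,L,S,C=cv2.connectedComponentsWithStats(d); print(S[1:])
print(env.state()['ft_force'],env.job_done())
E
```

```text
[[195  80  10   6  57]
 [206  80  58  15 461]
 [256  86   3   3   9]
 [265  87   3   3   9]
 [266  91   5   7  29]
 [210  93   6   9  48]
 [199 100  63  20 479]
 [259 104  13  28 178]
 [234 112  24   8  97]
 [205 120   3   3   9]
 [211 120  10   6  47]
 [204 133   9  13  99]
 [238 133   3   3   9]
 [229 135   4   3  12]
 [243 134  26  24 420]
 [211 158   6  31 126]
 [231 159   3   3   9]
 [400 174   6  13  56]
 [272 184  26  51 705]
 [264 189   5   3  15]
 [209 193   3   3   9]
 [221 194  19  27 236]
 [210 198   3   6  18]
 [266 198   3   3   9]
 [239 201   3   3   9]
 [265 208   3   7  21]
 [233 214   5   7  29]
 [264 221   3   4  12]
 [276 226   7   5  29]
 [267 234  13  26 155]
 [215 241  27  10 186]
 [305 252  11  23 114]
 [199 271   9   4  26]
 [236 273   6   2   9]
 [265 273  15   2  23]
 [285 272   5   3  15]
 [209 274   5   1   5]
 [216 274   3   1   3]
 [228 274   7   1   7]
 [244 274   3   1   3]]
the job is handed in; nothing more can be done
[-0.82945225  0.66529016 -0.3430834 ] None
```

The narrow bracket is loaded in the stamping jig, legs down over the anvil and home against the stop. I handed the job in at about 25 s of the 61 s allowed, with the gripper empty and well clear.

**What I did:** My first grasp closed too slowly and came up empty without moving the bracket. The second held. I carried the bracket on its side to the front of the jig and tipped it legs down with a push on the web. I then gripped it over the legs, set its front end in the mouth, and pushed it in through the lane between the clips.

**Checks on the bracket:**
- **Stop:** the final push rose to 32 N with almost no movement, which I take as contact with the stop. That is above the 15 N that pushing home needs, but under the limits.
- **Position:** in the last top view the bracket's front end meets the stop and its rear end is at about x = -40 mm (nominal -42, pixels about 3 mm).
- **Clips:** at the toes, both clips measure within about 2 mm of their rest heights. A clip still riding on the web would be about 7 mm higher there, so both have snapped down.

**Checks that were inconclusive:**
- **Rear edge:** my automatic measurement returned a meaningless value because its mask picked up the background, so the rear position above was read from the picture.
- **Other items:** comparing the top view before and after did not settle whether anything else moved. It flagged many changes where the arm stood and its shadow fell, some of them near the tools. I saw no unexpected forces or contacts on the way, and the wide bracket and nearby tools looked in place in the mid-task pictures.

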